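Close and pin a spray-masking jig over a wood sample

TASK

Lay the flat wood slat centred and square across the two narrow raised ribs of the open hinged jig and let go of it, then swing the masking frame fully shut over it. Take the steel pin from its stand and push it down through the frame's hole into the block below until its collar sits flush on the frame. Finish without letting go: the hand stays on the pin, pressing it down steadily so that the jig is kept shut; leave the other things on the table where they are.

Things in the scene. Friction and masses are not known exactly. Their poses are not given: they have to be found in the camera images.
- jig: Fixed plywood jig base, 200 x 200 x 15 mm plate, yawed a little. Origin at the centre of its underside on the table; z up, its +y edge carries the hinge, x runs parallel to the hinge. On it: two ribs and a bored block near its -y edge. It carries the hinged frame.
- jig_seat (a point): Where the slat belongs: mid-point between the two ribs at the height of their tops (37 mm above the table, 22 mm above the plate). The ribs are 10 mm wide (x), 50 mm long (y), centred 45 mm either side of this point in x; between them is free space. Axes as the jig: the slat's length goes along x.
- jig_hole (a point): Mouth of the vertical hole in the middle of the bored block (46 x 30 mm, top 57 mm above the table), 70 mm from the jig's centre toward -y. Hole 16 mm in diameter, 42 mm deep, chamfered.
- hinge_mid (a point): Mid-point of the hinge axis, 58 mm above the table, 85 mm from the jig's centre toward +y; the axis runs along this point's x (axes as the jig).
- frame (a joint): Angle of the hinged plywood masking frame (rad): 0 = shut (level), 1.57 = upright, 1.95 = leaning fully away to +y. Stiff hinge: it stays where left; moving it takes about 4 N at its free edge. The frame is 180 mm along the hinge, 175 mm from hinge to free edge, 10 mm thick; the hinge axis is in its inner face (underside). Shut, its underside is 58 mm above the table, 3 mm clear of the slat.
- frame_hole (a point): Centre of the frame's pin hole (16 mm in diameter, through, chamfered) on its outer face (the top when shut, 68 mm above the table), 155 mm from the hinge axis, in the middle of the 40 mm wide solid strip along the free edge; over the block's hole when shut. Behind the strip is a 120 x 105 mm window.
- slat_center (a point): Centre of the plain wood slat, 150 (x) x 36 (y) x 18 (z) mm, roughly 70 g, lying flat on the table. The only slat of this size lying loose.
- stand: Fixed wooden stand block, 56 x 56 x 45 mm, origin at the centre of its underside; the pin hangs upright in its hole by the collar.
- pin_grip (a point): Centre of the pin's handle: a round steel handle 18 mm in diameter, 40 mm tall (20 mm above and below this point), z along the pin, up. Below the handle is the collar, 28 mm in diameter, 5 mm thick; below that the shank, 12 mm in diameter and 40 mm long, its last 10 mm tapering to a 4 mm tip. Whole pin 85 mm, roughly 90 g; the tip is 65 mm below this point.
- pin_collar (a point): Centre of the underside of the pin's collar, 25 mm below pin_grip; 45 mm above the table in the stand, 68 mm above the table when the pin is fully home in the shut jig.
Things that resemble listed ones, but are neither listed nor needed, are in the scene too. Of the things shaped like the part that bears pin_grip, the bare steel one is meant.

How it is judged (in metres and radians):
On the way, in this order (a step that is already met when the one before it is completed fails the run):
1. the slat lies flat, centred and square on both ribs, let go, with the frame still open (x of slat_center in the frame of jig_seat between -0.02 and 0.02 m and y of slat_center in the frame of jig_seat between -0.014 and 0.014 m and z of slat_center in the frame of jig_seat between 0.004 and 0.013 m and angle between the x axis of slat_center and the x axis of jig_seat, either way round below 0.2 rad and angle between slat_center's own z axis and vertical below 0.1 rad and value of joint frame above 1 rad and contact force between the fingers and slat below 0.05 N), for 0.2 s.
2. the frame is shut over the slat (x of slat_center in the frame of jig_seat between -0.02 and 0.02 m and y of slat_center in the frame of jig_seat between -0.014 and 0.014 m and z of slat_center in the frame of jig_seat between 0.004 and 0.013 m and angle between the x axis of slat_center and the x axis of jig_seat, either way round below 0.2 rad and angle between slat_center's own z axis and vertical below 0.1 rad and value of joint frame below 0.04 rad), for 0.2 s.
At the end, for the whole second after the job is handed in: Frame shut (<0.03 rad); slat under it on both ribs, within 20 mm along, 14 mm across and 0.2 rad of square; pin upright in both holes, collar within 3 mm of the frame; fingers still on the pin, pressing it on the jig with over 2.5 N (x of slat_center in the frame of jig_seat between -0.02 and 0.02 m and y of slat_center in the frame of jig_seat between -0.014 and 0.014 m and z of slat_center in the frame of jig_seat between 0.004 and 0.013 m and angle between the x axis of slat_center and the x axis of jig_seat, either way round below 0.2 rad and angle between each of slat_center, pin_grip's own z axis and vertical below 0.1 rad and value of joint frame below 0.03 rad and horizontal distance between pin_collar and jig_hole below 0.006 m and z of pin_collar in the frame of jig_hole below 0.014 m and contact force between pin and jig above 2.5 N and contact force between the fingers and pin above 1 N); the arm keeps its last pose, push and grip.
It fails at once if another thing on the table was pushed more than 30 mm (distance of any of tape, offcut, tin, jar, brush, scraper, block from where it was at the start of the episode above 0.03 m).
It also fails if it takes over 72 s, if anything falls off the work surface, if the arm or the gripper's body presses on something with over 40 N, if the wrist force passes 120 N, or if a joint passes its speed limit or range.

ROBOT

A 7-joint arm with a two-finger parallel gripper is mounted at the origin on the work surface. World frame = base frame: x ahead of the robot, y to its left, z up, the work surface at z = 0. Lengths are in mm, angles in rad, forces in N, time in s.
With the tool pointing down it reaches from about 400 to 925 mm from the base axis. Payload 4.1 kg.
Tool frame: the origin (TCP) lies at the very end of the fingers, on their centre line; the grasp point (between the pads) lies 19 mm behind it; z points along the fingers, y is the direction in which the jaws open and shut (so a half turn about z gives the same grasp; the last joint's range is limited). The gripper opens to 85 mm and grips with 20 to 120 N. Pads are 22 mm wide; open, the fingers measure 114 mm over their backs; the gripper's body (76 mm by 85 mm) begins 54 mm behind the grasp point. The pads swing forward as they close: fully open they stand 13 mm farther back than shut.
Start: joints at [1.152, 0.398, 0.045, 1.537, -0.019, 1.207, -0.051], TCP at [204.382, -617.067, 231.347] pointing down, gripper open.
Joint ranges: [-2.82, 2.82], [-0.49, 2.23], [-1.37, 1.46], [0, 2.46], [-1.36, 4.5], [0.23, 2], [-2.94, 2.94]. Speed limits (rad/s): [2.57, 2.57, 3.14, 3.14, 3.14, 3.14, 3.14].

INTERFACE

Orientations are given as a unit quaternion [w, x, y, z].
In Python, from workcell import robot gives the robot as it stands.
- The arm moves only by the shell command python3 -m pendant 'ROWS' [FORCE]. ROWS is JSON, a list of rows, each an object of numbers: "dx", "dy", "dz": the shift along the world's x, y, z in mm; "twist": the turn about the world's z in degrees; "grip": the closure, from 0 (fully open) to 1 (shut). In form: [{"dx": .., "dy": .., "dz": .., "twist": .., "grip": ..}, ...]. A call has 1 to 5 rows; each row shifts and turns the pose as measured when the row begins; what a row does not reach is not made up. A row lasts 1/12 s, in which the tool goes at most 41.7 mm and 7.16 degrees, less where a joint would pass 70% of its speed; a pose out of reach is approached as far as the arm can. A call with a gripper value outside its range is refused whole. The fingers move at their own pace and stop on an object; FORCE is the grip in N (left out, the last holds). Time passes only in rows, so rows that do not move let the fingers close. It gives the time, the measured TCP pose, the force and the opening at its end, in the units of the state.
- robot.read_state(): the state, without advancing time (a new reading comes with each control period).
- robot.camera(name): name is "scene" or "top" or "wrist"; returns a dict with "image" (384x512x3 uint8, blue, green, red), "K" (3x3 intrinsics, pixels), "k1" (the pictures are not rectified: a ray, as slopes to the right and down, at radius r is drawn at 1 + k1 r^2 times it, then the intrinsics apply), "rvec" (rotation vector, rad) and "tvec" (3), from world to camera coordinates, as OpenCV has them; the wrist camera has in their place "hand_eye" (4x4, takes a point from camera to tool coordinates, whose origin is the TCP and whose axes are the flange's). Camera axes: x right, y down, z forward; pixel columns grow to the right and rows downward; lengths in mm; the calibration is good to about 2 mm. A picture is of the moment at which its call begins: read the wrist's pose just before it. There is no depth.
- robot.job_done(): hands the job in, once; it reports no verdict.
The state is a dict: "t": time; "qpos": joint angles; "qd": joint speeds; "joint_torque": joint torques, N m; "ee_pos": TCP position; "tool_rot": TCP orientation; "contact_force": force on the tool from outside, world axes, zero at the start; "torque": the same for the moment, N m; "gripper_width": finger opening in mm.
Only numpy, scipy, OpenCV 4.12 (cv2) and the standard library are available. Lean on these libraries where they do the work, as an engineer would, in place of code of your own. Each camera call takes 0.05 s, during which the arm holds its last target. There are 200 camera calls.

## Working session

There is one attempt and no reset: what is moved stays moved. The work goes in short steps, Python scripts to look and compute and a shell command to move; the robot and the scene stay as the last step left them, time stands still between calls to the robot, and variables do not carry over. Pictures are saved under pics/ and viewed, about 8 in all and at most 12, crops included, and the job is handed in when it is done.

```bash
mkdir -p pics; ls
cat > h.py <<'E'
import cv2,numpy as np
from workcell import robot
from scipy.spatial.transform import Rotation as R
def cam(n):
    s=robot.read_state(); c=robot.camera(n); c['s']=s; return c
def cen(c):
    if 'hand_eye' in c and c.get('rvec') is None:
        q=c['s']['tool_rot']; T=np.eye(4); T[:3,:3]=R.from_quat([q[1],q[2],q[3],q[0]]).as_matrix(); T[:3,3]=c['s']['ee_pos']
        T=T@np.array(c['hand_eye']); return T[:3,:3],T[:3,3]
    Rm=cv2.Rodrigues(np.array(c['rvec'],float))[0]; return Rm.T,-Rm.T@np.array(c['tvec'],float).ravel()
def ray(c,u,v):
    K=np.array(c['K']); x=(u-K[0,2])/K[0,0]; y=(v-K[1,2])/K[1,1]; a,b=x,y
    for _ in range(20):
        f=1+c['k1']*(a*a+b*b); a,b=x/f,y/f
    Rm,o=cen(c); return o,Rm@np.array([a,b,1.])
def pt(c,u,v,z):
    o,d=ray(c,u,v); return o+d*(z-o[2])/d[2]
def proj(c,P):
    Rm,o=cen(c); p=Rm.T@(np.array(P,float)-o); a,b=p[:2]/p[2]; f=1+c['k1']*(a*a+b*b); K=np.array(c['K']); return K[0,0]*a*f+K[0,2],K[1,1]*b*f+K[1,2]
E
python3 - <<'E'
from h import *
import pickle
for n in('scene','top'):
    c=cam(n); pickle.dump(c,open(n+'.pkl','wb')); cv2.imwrite(f'pics/{n}.png',cv2.resize(c['image'],(800,600)))
    print(n,cen(c)[1])
print(robot.read_state())
E
```

```text
pics
scene [964.74768709 212.06841181 636.39982714]
top [411.5985256 -84.4471049 809.5683983]
{'t': 0.1, 'qpos': array([ 1.15197232,  0.39912417,  0.04501651,  1.53774204, -0.01869162,
        1.20691052, -0.05070188]), 'qd': array([-3.64791347e-04, -3.30249902e-03,  1.53197006e-03, -3.71574449e-03,
        7.17802520e-05,  1.00341789e-03,  6.15944272e-04]), 'joint_torque': array([ 3.55519558e-03, -4.76267731e+01,  1.37009673e+00, -2.54948580e+01,
        1.19449201e-02,  4.95239728e-03, -5.76077980e-06]), 'ee_pos': array([ 204.21408854, -616.48979735,  230.36831369]), 'tool_rot': array([-8.58407437e-04,  9.87230436e-01,  1.59296234e-01, -2.00494215e-04]), 'contact_force': array([ 0.11413753,  0.74942705, -0.20266491]), 'torque': array([-0.01151713,  0.00039476,  0.05096649]), 'gripper_width': 85.17303021571584}
```

View pics/top.png

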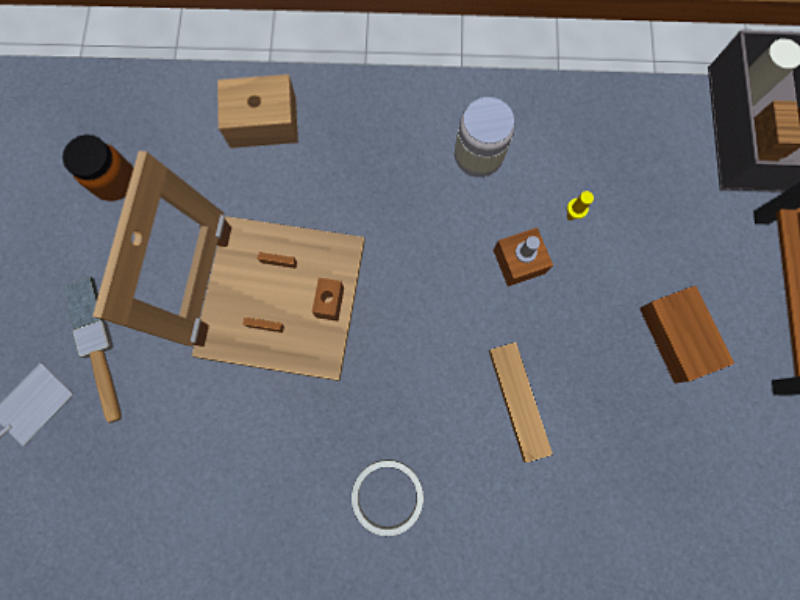

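View pics/scene.png

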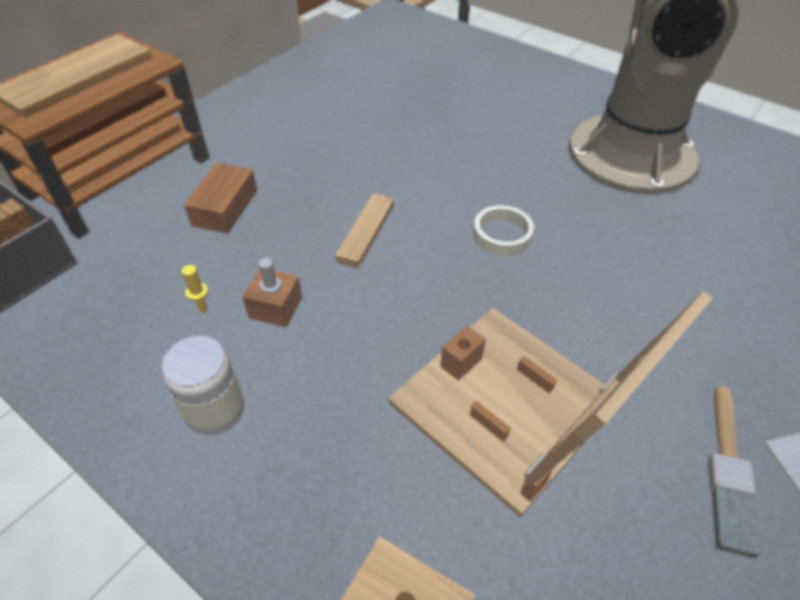

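Run:
```python
from h import *
import pickle
c=pickle.load(open('top.pkl','rb')); s=.64
P=lambda u,v,z: pt(c,u*s,v*s,z).round(1)
im=c['image']
cr=cv2.resize(im[110:310,290:490],(700,700//1*1),interpolation=cv2.INTER_CUBIC)
cv2.imwrite('pics/crop1.png',cv2.resize(cr,(600,600)))
pl=np.array([P(*p,15)[:2] for p in[(230,216),(364,238),(340,380),(192,355)]]);print('plate',pl,pl.mean(0))
print('hole',P(327,297,57),'ribs',P(277,259,37),P(263,324,37))
sl=np.array([P(*p,18)[:2] for p in[(490,348),(516,343),(552,456),(526,461)]]);print('slat',sl,sl.mean(0))
d=sl[2:].mean(0)-sl[:2].mean(0);print(np.degrees(np.arctan2(d[1],d[0])),np.linalg.norm(d))
print('pin',P(527,251,50),P(533,240,90))
e=pl[1]-pl[0]+pl[2]-pl[3];print('jig -y dir',np.degrees(np.arctan2(e[1],e[0])))
# frame hole: on arc
j=pl.mean(0);
o,dr=ray(c,137*s,239*s)
ym=-e/np.linalg.norm(e)
n=np.array([ym[1],-ym[0]])  # jig x
for a in np.arange(1.2,2,.05):
    # outer face: offset 10 normal
    y=85-155*np.cos(a)+10*np.sin(a)*1; z=58+155*np.sin(a)+10*np.cos(a)
    p=np.r_[j+ym*y,z]; print(round(a,2),np.array(proj(c,p)).round(1)/s,p.round(0))
st=robot.read_state();print(R.from_quat(np.r_[st['tool_rot'][1:],st['tool_rot'][0]]).as_matrix().round(3))
```

```text
plate [[692.4 161.4]
 [666.3 -28.4]
 [469.9  -6. ]
 [495.8 192.9]] [581.1    79.975]
hole [571.9  12.5  57. ] ribs [625.9  85.3  37. ] [537.2  96.6  37. ]
slat [[ 518.5 -202.5]
 [ 526.4 -237. ]
 [ 383.1 -281.4]
 [ 375.9 -248.2]] [ 450.975 -242.275]
-162.50800692812416 149.88063584065824
pin [ 644.3 -246.7   50. ] [ 646.8 -245.9   90. ]
jig -y dir -97.61974557049604
1.2 [211.71875 250.3125 ] [586. 118. 206.]
1.25 [204.21875 248.59375] [587. 125. 208.]
1.3 [196.71875 246.875  ] [588. 133. 210.]
1.35 [189.21875 245.46875] [589. 140. 211.]
1.4 [181.71875 243.90625] [590. 148. 212.]
1.45 [174.375   242.65625] [591. 156. 213.]
1.5 [167.03125 241.40625] [592. 163. 213.]
1.55 [160.      240.15625] [593. 171. 213.]
1.6 [152.96875 239.21875] [594. 179. 213.]
1.65 [146.25    238.28125] [595. 186. 212.]
1.7 [139.84375 237.5    ] [596. 194. 210.]
1.75 [133.59375 236.875  ] [597. 201. 209.]
1.8 [127.65625 236.40625] [598. 209. 207.]
1.85 [121.875   236.09375] [599. 216. 204.]
1.9 [116.5625  235.78125] [600. 223. 201.]
1.95 [111.5625 235.625 ] [601. 230. 198.]
[[ 0.949  0.315 -0.001]
 [ 0.315 -0.949  0.002]
 [-0.    -0.002 -1.   ]]
```

View pics/crop1.png

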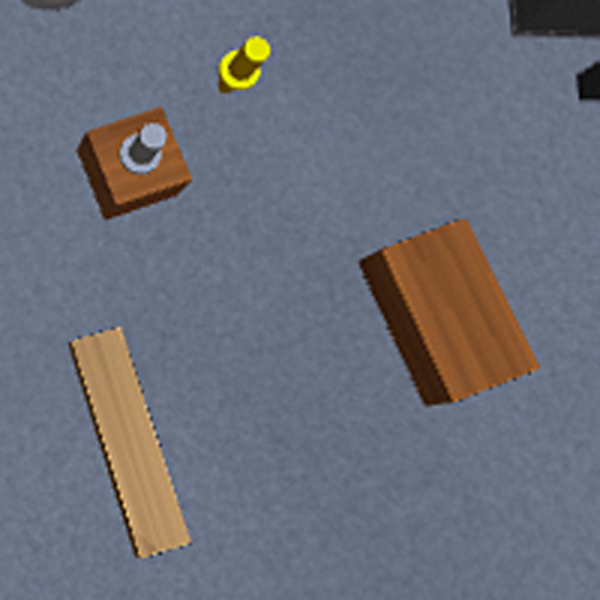

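Candidates, in 800x600 top pixels. For the pin there are two: the steel one in the stand at (530,250) and the yellow one at (580,205). The steel one fits, because the description says bare steel. The loose slat is the thin one at (521,402). The thick block at (687,335) and the board on the rack are decoys, and the slat measures 150 mm long. The crop confirms both: the grey pin at (145,145) and the slat at (130,440).

```bash
python3 -m pendant '[{"dx":15,"dy":37,"dz":5,"grip":0},{"dx":15,"dy":37,"grip":0},{"dx":15,"dy":37,"grip":0},{"dx":15,"dy":37,"grip":0},{"dx":15,"dy":37,"grip":0}]' 40
```

```text
$[0]: bad value
```

```bash
python3 -m pendant '[{"dx":15,"dy":37,"dz":5,"twist":0,"grip":0},{"dx":15,"dy":37,"dz":0,"twist":0,"grip":0},{"dx":15,"dy":37,"dz":0,"twist":0,"grip":0},{"dx":15,"dy":37,"dz":0,"twist":0,"grip":0},{"dx":15,"dy":37,"dz":0,"twist":0,"grip":0}]' 40
```

```text
t: 0.52
ee_pos: [272.3, -431.9, 230.5]
tool_rot: [-0.001, 0.989, 0.151, -0.004]
contact_force: [1.5, -0.0, -0.3]
gripper_width: 85.2
```

```bash
python3 -m pendant '[{"dx":29,"dy":29,"dz":0,"twist":0,"grip":0},{"dx":29,"dy":29,"dz":-5,"twist":0,"grip":0},{"dx":29,"dy":29,"dz":-10,"twist":0,"grip":0},{"dx":29,"dy":29,"dz":-10,"twist":0,"grip":0},{"dx":29,"dy":29,"dz":-10,"twist":0,"grip":0}]' && python3 -m pendant '[{"dx":29,"dy":32,"dz":-10,"twist":0,"grip":0},{"dx":4,"dy":7,"dz":-30,"twist":0,"grip":0},{"dx":0,"dy":0,"dz":0,"twist":0,"grip":0}]'
python3 - <<'E'
from h import *
c=cam('wrist'); s=c['s']; print(s['ee_pos'],R.from_quat(np.r_[s['tool_rot'][1:],s['tool_rot'][0]]).as_euler('xyz',degrees=True))
im=c['image']; h=cv2.cvtColor(im,cv2.COLOR_BGR2HSV); m=cv2.inRange(h,(8,70,90),(25,255,255))
cs=max(cv2.findContours(m,0,2)[0],key=cv2.contourArea); r=cv2.minAreaRect(cs); b=cv2.boxPoints(r); print(b)
q=np.array([pt(c,*p,18)[:2] for p in b]); print(q.round(1),q.mean(0)); e=q[1]-q[0],q[2]-q[1]
for d in e: print(np.linalg.norm(d),np.degrees(np.arctan2(d[1],d[0])))
cv2.polylines(im,[b.astype(int)],1,(0,0,255)); cv2.imwrite('pics/w1.png',im)
E
```

```text
t: 0.93
ee_pos: [413.3, -282.8, 197.3]
tool_rot: [-0.0, 0.989, 0.148, -0.004]
contact_force: [1.5, -0.9, -0.4]
gripper_width: 85.4
t: 1.18
ee_pos: [450.2, -235.3, 156.0]
tool_rot: [-0.002, 0.988, 0.155, -0.002]
contact_force: [-1.4, -0.6, -0.7]
gripper_width: 85.5
[ 450.22626338 -235.33512085  155.99429062] [-179.72431889    0.20542555   17.87063659]
[[-2.9697687e-15  0.0000000e+00]
 [ 7.8000000e+01  0.0000000e+00]
 [ 7.8000000e+01  9.7000000e+01]
 [ 0.0000000e+00  9.7000000e+01]]
[[549.7  64.6]
 [568.  -17.7]
 [479.9 -34.5]
 [456.3  50.7]] [513.46603896  15.76774409]
84.32454215664532 -77.50175816337398
89.63624755226537 -169.17866671123585
```

View pics/w1.png

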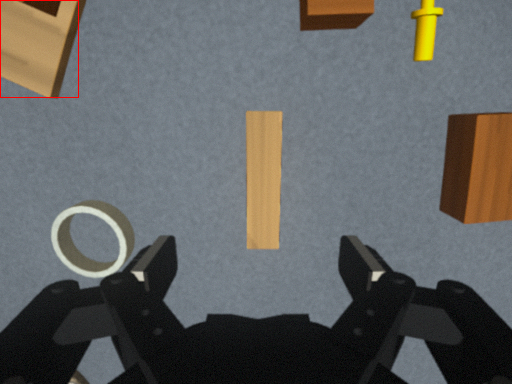

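Run:
```python
from h import *
c=cam('wrist')
q=np.array([pt(c,*p,18)[:2] for p in [(247,111),(282,111),(279.5,249),(247,249)]]);print(q,q.mean(0)); d=q[0]+q[1]-q[2]-q[3];print(np.degrees(np.arctan2(d[1],d[0])),np.linalg.norm(d)/2, c['s']['ee_pos'])
```

```text
[[ 519.85548053 -202.64757198]
 [ 530.60231937 -235.842801  ]
 [ 386.96302625 -282.91494074]
 [ 375.5758048  -247.62141153]] [ 453.24915774 -242.25668131]
17.728768517271043 151.1371851361548 [ 452.39859529 -236.51095483  158.98995974]
```

```bash
python3 -m pendant '[{"dx":0,"dy":-6,"dz":-38,"twist":0,"grip":0},{"dx":0,"dy":0,"dz":-38,"twist":0,"grip":0},{"dx":0,"dy":0,"dz":-36,"twist":0,"grip":0},{"dx":0,"dy":0,"dz":-20,"twist":0,"grip":0.2},{"dx":0,"dy":0,"dz":0,"twist":0,"grip":0.3}]'
```

```text
t: 1.7
ee_pos: [455.3, -259.7, 35.2]
tool_rot: [0.01, 0.989, 0.146, 0.008]
contact_force: [0.3, -0.2, -0.1]
gripper_width: 63.7
```

```bash
python3 -m pendant '[{"dx":-2,"dy":17,"dz":0,"twist":0,"grip":0.3},{"dx":0,"dy":0,"dz":0,"twist":0,"grip":0.3}]'; python3 -m pendant '[{"dx":0,"dy":0,"dz":0,"twist":0,"grip":0.3}]'
```

```text
t: 1.87
ee_pos: [452.3, -247.6, 37.2]
tool_rot: [0.011, 0.99, 0.142, 0.008]
contact_force: [-0.2, 0.2, 0.3]
gripper_width: 59.7
t: 1.95
ee_pos: [452.8, -250.1, 39.2]
tool_rot: [0.013, 0.99, 0.141, 0.009]
contact_force: [-0.0, 0.7, 0.2]
gripper_width: 60.0
```

```bash
python3 -m pendant '[{"dx":0,"dy":11,"dz":-12,"twist":1.5,"grip":0.3},{"dx":0,"dy":2,"dz":-14,"twist":0,"grip":0.3},{"dx":0,"dy":2,"dz":-6,"twist":0,"grip":0.3}]'; python3 -c "
from h import *
for _ in range(3): print(robot.read_state()['ee_pos'])"
```

```text
t: 2.2
ee_pos: [457.7, -243.0, 14.2]
tool_rot: [0.019, 0.988, 0.151, 0.015]
contact_force: [0.5, -0.9, 1.1]
gripper_width: 59.7
[ 457.69190773 -243.00361271   14.24232238]
[ 457.69190773 -243.00361271   14.24232238]
[ 457.69190773 -243.00361271   14.24232238]
```

```bash
python3 -m pendant '[{"dx":-3,"dy":2,"dz":-9,"twist":0,"grip":0.4},{"dx":0,"dy":2,"dz":-5,"twist":0,"grip":0.7},{"dx":0,"dy":2,"dz":-2,"twist":0,"grip":0.9}]'; python3 -m pendant '[{"dx":0,"dy":0,"dz":0,"twist":0,"grip":0.9},{"dx":0,"dy":0,"dz":0,"twist":0,"grip":0.9}]'
```

```text
t: 2.45
ee_pos: [456.5, -241.3, 1.3]
tool_rot: [0.022, 0.988, 0.149, 0.017]
contact_force: [-5.8, -1.2, 25.1]
gripper_width: 35.0
t: 2.62
ee_pos: [457.2, -242.6, 2.6]
tool_rot: [0.023, 0.989, 0.148, 0.017]
contact_force: [0.4, 0.4, -1.6]
gripper_width: 34.8
```

```bash
python3 -m pendant '[{"dx":0,"dy":2,"dz":25,"twist":0,"grip":0.9},{"dx":0,"dy":2,"dz":35,"twist":0,"grip":0.9},{"dx":5,"dy":10,"dz":35,"twist":-5,"grip":0.9},{"dx":10,"dy":30,"dz":15,"twist":-5,"grip":0.9},{"dx":14,"dy":36,"dz":5,"twist":-5,"grip":0.9}]'; python3 -m pendant '[{"dx":14,"dy":38,"dz":0,"twist":-5,"grip":0.9},{"dx":14,"dy":38,"dz":0,"twist":-5,"grip":0.9},{"dx":14,"dy":38,"dz":0,"twist":0,"grip":0.9},{"dx":14,"dy":38,"dz":0,"twist":0,"grip":0.9}]'
```

```text
t: 3.03
ee_pos: [479.3, -169.3, 119.7]
tool_rot: [0.023, 1.0, 0.004, 0.011]
contact_force: [0.7, -0.7, -1.0]
gripper_width: 35.5
t: 3.37
ee_pos: [538.8, -15.2, 124.6]
tool_rot: [0.026, 0.995, -0.095, 0.014]
contact_force: [0.3, -1.4, -1.4]
gripper_width: 34.9
```

```bash
python3 -m pendant '[{"dx":14,"dy":36,"dz":0,"twist":3,"grip":0.9},{"dx":14,"dy":36,"dz":-5,"twist":0,"grip":0.9},{"dx":12,"dy":24,"dz":-5,"twist":0,"grip":0.9},{"dx":0,"dy":0,"dz":0,"twist":0,"grip":0.9}]'
python3 - <<'E'
from h import *
import pickle
for n in('wrist','top'):
    c=cam(n); pickle.dump(c,open(n+'2.pkl','wb'))
    if n=='top': t=c['image'][60:300,30:330]
    else: w=c['image']
    print(c['s']['ee_pos'],c['s']['tool_rot'])
cv2.imwrite('pics/w2.png',np.hstack([cv2.resize(w,(400,300)),cv2.resize(t,(375,300))]))
E
```

```text
t: 3.7
ee_pos: [582.3, 98.0, 115.7]
tool_rot: [0.021, 0.998, -0.061, 0.017]
contact_force: [-0.1, 0.7, -0.9]
gripper_width: 35.3
[582.3420438   98.03896924 115.66306455] [ 0.02125745  0.99775334 -0.06113813  0.01727783]
[581.37730134  95.64124857 115.70485006] [ 0.02227802  0.99769893 -0.06184911  0.01658967]
```

View pics/w2.png

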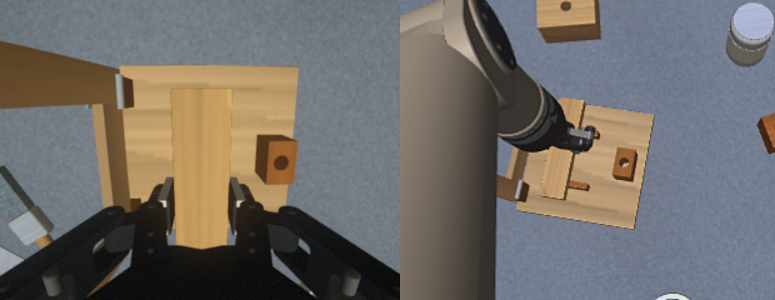

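Run:
```python
from h import *
import pickle
c=pickle.load(open('wrist2.pkl','rb')); s=1.28
a,b=[pt(c,u*s,v*s,15)[:2] for u,v in[(120,67),(298,67)]];print('plate far',a,b)
h=pt(c,281*s,162*s,57);print('hole',h)
y=(a-b)/np.linalg.norm(a-b);x=np.array([y[1],-y[0]]);print(np.linalg.norm(a-b),'jig x deg',np.degrees(np.arctan2(x[1],x[0])))
print('centre',(a+b)/2-100*x,h[:2]+70*y)
z=c['s']['ee_pos'][2]+15.4
f=[pt(c,u*s,v*s,z)[:2] for u,v in[(171,88),(231,88)]];g=[pt(c,u*s,v*s,z)[:2] for u,v in[(175,248),(229,248)]]
print('slat far',f,np.linalg.norm(f[0]-f[1]),'near',g); m=sum(f)/2; e=f[0]-f[1];e/=np.linalg.norm(e);xe=np.array([e[1],-e[0]]);print('slat x',np.degrees(np.arctan2(xe[1],xe[0])));print('slat c',m-75*xe,'dir alt',m-sum(g)/2)
t=pickle.load(open('top2.pkl','rb'));k=.8
print('top: hole',pt(t,30+(625-400)*k,60+162*k,57),'slat edge corners',[pt(t,30+(u-400)*k,60+v*k,z) for u,v in[(541,194),(565,199),(585,100)]])
```

```text
plate far [690.24173233 170.47769202] [667.7388218  -25.07475662]
hole [573.90724496  16.09223667  57.        ]
196.84293523469287 jig x deg -6.564354324978924
centre [579.64586909  84.13337939] [581.90958314  85.63332225]
slat far [array([653.77758721, 108.77209127]), array([649.55500844,  73.85860877])] 35.16790343588286 near [array([546.58973671, 122.85667122]), array([540.68599452,  84.92448269])]
slat x -6.89609096316428
slat c [577.20888262 100.32053305] dir alt [108.02843221 -12.57522694]
top: hole [572.89523753  11.09844229  57.        ] slat edge corners [array([506.1540991 , 119.04439944, 131.06306455]), array([500.19538375,  84.00767445, 131.06306455]), array([649.75941502,  67.34268873, 131.06306455])]
```

```bash
python3 -m pendant '[{"dx":6,"dy":-2,"dz":-25,"twist":0,"grip":0.9},{"dx":0,"dy":0,"dz":-25,"twist":0,"grip":0.9},{"dx":0,"dy":0,"dz":-8,"twist":0,"grip":0.9},{"dx":0,"dy":0,"dz":0,"twist":0,"grip":0.9}]'
```

```text
t: 4.13
ee_pos: [587.1, 81.9, 57.5]
tool_rot: [0.026, 0.997, -0.068, 0.017]
contact_force: [0.1, 0.3, -1.2]
gripper_width: 35.0
```

```bash
python3 -m pendant '[{"dx":0,"dy":13,"dz":-3,"twist":0.5,"grip":0.9},{"dx":0,"dy":2,"dz":-4,"twist":0,"grip":0.9},{"dx":0,"dy":2,"dz":-3,"twist":0,"grip":0.9}]'
```

```text
t: 4.38
ee_pos: [587.8, 95.7, 49.1]
tool_rot: [0.027, 0.997, -0.066, 0.018]
contact_force: [-0.2, -0.6, -1.1]
gripper_width: 35.1
```

```bash
python3 -m pendant '[{"dx":0,"dy":-1,"dz":-6,"twist":0.5,"grip":0.9},{"dx":0,"dy":1,"dz":-4,"twist":0,"grip":0.9},{"dx":0,"dy":2,"dz":-2,"twist":0,"grip":0.9}]'
```

```text
t: 4.63
ee_pos: [589.2, 98.4, 38.4]
tool_rot: [0.027, 0.998, -0.061, 0.02]
contact_force: [-5.5, -4.5, 19.3]
gripper_width: 34.8
```

```bash
python3 -m pendant '[{"dx":0,"dy":-4,"dz":1,"twist":0,"grip":0.9},{"dx":0,"dy":0,"dz":-1,"twist":0,"grip":0.9}]';  python3 -m pendant '[{"dx":0,"dy":0,"dz":0,"twist":0,"grip":0.3},{"dx":0,"dy":0,"dz":0,"twist":0,"grip":0.3},{"dx":0,"dy":0,"dz":0,"twist":0,"grip":0.3}]'; python3 -m pendant '[{"dx":0,"dy":1,"dz":15,"twist":0,"grip":0.3},{"dx":0,"dy":1,"dz":30,"twist":0,"grip":0.3},{"dx":-5,"dy":-15,"dz":38,"twist":0,"grip":0.3},{"dx":-5,"dy":-20,"dz":30,"twist":0,"grip":0.3},{"dx":0,"dy":-5,"dz":10,"twist":0,"grip":0.3}]'
python3 - <<'E'
from h import *
import pickle
for n in('wrist','top'):
    c=cam(n); pickle.dump(c,open(n+'3.pkl','wb'))
    if n=='top': t=c['image'][60:300,30:330]
    else: w=c['image']
    print(c['s']['ee_pos'],c['s']['tool_rot'])
cv2.imwrite('pics/w3.png',np.hstack([cv2.resize(w,(400,300)),cv2.resize(t,(375,300))]))
E
```

```text
t: 4.8
ee_pos: [589.9, 94.7, 39.1]
tool_rot: [0.027, 0.998, -0.06, 0.021]
contact_force: [-0.6, -0.8, 2.8]
gripper_width: 34.8
t: 5.05
ee_pos: [590.3, 95.0, 39.2]
tool_rot: [0.027, 0.998, -0.061, 0.021]
contact_force: [0.1, -0.6, 0.6]
gripper_width: 59.8
t: 5.47
ee_pos: [575.4, 58.8, 161.8]
tool_rot: [0.027, 0.998, -0.057, 0.016]
contact_force: [0.1, -1.2, -0.2]
gripper_width: 59.5
[575.41428172  58.76805266 161.76071564] [ 0.02694987  0.99786188 -0.0573042   0.01617437]
[576.62963548  59.17853703 162.63443519] [ 0.02645465  0.99783126 -0.05767133  0.01751977]
```

View pics/w3.png

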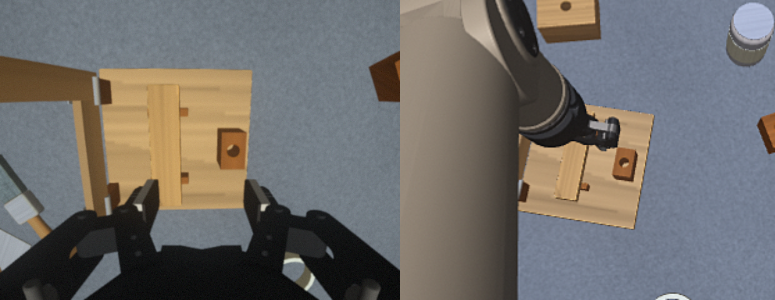

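```bash
python3 -m pendant '[{"dx":-4,"dy":0,"dz":38,"twist":0,"grip":1},{"dx":-4,"dy":0,"dz":38,"twist":0,"grip":1},{"dx":-4,"dy":8,"dz":33,"twist":0,"grip":1},{"dx":-2,"dy":38,"dz":8,"twist":0,"grip":1},{"dx":0,"dy":40,"dz":0,"twist":0,"grip":1}]';python3 -m pendant '[{"dx":0,"dy":40,"dz":0,"twist":0,"grip":1},{"dx":0,"dy":40,"dz":0,"twist":0,"grip":1}]'
python3 - <<'E'
from h import *
import pickle
c=pickle.load(open('wrist3.pkl','rb')); s=1.28
P=lambda u,v,z: pt(c,u*s,v*s,z)[:2]
print('hole',P(232,150,57),'ribR',P(187.5,112,37),P(188,178,37),'slat TL,TR,BR',P(148,84.5,55),P(179,84.5,55),P(182,206,55))
print('plate',P(100,69,15),P(252,70,15),P(244,208,15))
E
```

```text
t: 5.98
ee_pos: [557.1, 140.6, 271.2]
tool_rot: [0.029, 0.997, -0.065, 0.008]
contact_force: [0.2, 0.9, -1.1]
gripper_width: 0.8
t: 6.15
ee_pos: [556.8, 223.7, 269.2]
tool_rot: [0.029, 0.997, -0.066, 0.007]
contact_force: [0.7, 0.1, 0.1]
gripper_width: 0.5
hole [574.06380193  17.00874472] ribR [624.23642105  64.82927196] [538.09831572  75.3820923 ] slat TL,TR,BR [660.95325832 104.60084904] [656.84326474  70.10533227] [507.79718728  87.02656112]
plate [691.30118569 169.71659124] [667.64624368 -25.85430911] [470.00191164  -1.50365579]
```

```bash
python3 -m pendant '[{"dx":4,"dy":22,"dz":-10,"twist":0,"grip":1},{"dx":0,"dy":6,"dz":-26,"twist":0,"grip":1},{"dx":0,"dy":4,"dz":-16,"twist":0,"grip":1}]'
```

```text
t: 6.4
ee_pos: [556.7, 275.2, 213.4]
tool_rot: [0.024, 0.998, -0.056, 0.007]
contact_force: [0.1, -0.5, -1.6]
gripper_width: -0.0
```

```bash
python3 -m pendant '[{"dx":-2,"dy":-35,"dz":0,"twist":0,"grip":1},{"dx":-3,"dy":-25,"dz":0,"twist":0,"grip":1},{"dx":-3,"dy":-25,"dz":0,"twist":0,"grip":1},{"dx":-3,"dy":-25,"dz":0,"twist":0,"grip":1}]'
```

```text
t: 6.73
ee_pos: [536.4, 182.8, 198.6]
tool_rot: [0.018, 0.999, -0.042, -0.003]
contact_force: [2.5, 1.9, 2.7]
gripper_width: 0.3
```

```bash
python3 -m pendant '[{"dx":2,"dy":-22,"dz":12,"twist":0,"grip":1},{"dx":2,"dy":-25,"dz":6,"twist":0,"grip":1},{"dx":2,"dy":-25,"dz":2,"twist":0,"grip":1}]'
```

```text
t: 6.98
ee_pos: [536.9, 116.7, 211.1]
tool_rot: [0.015, 0.999, -0.037, -0.009]
contact_force: [-0.5, 2.1, 0.2]
gripper_width: 0.2
```

```bash
python3 -m pendant '[{"dx":3,"dy":-22,"dz":-10,"twist":0,"grip":1},{"dx":2,"dy":-18,"dz":-14,"twist":0,"grip":1}]'
```

```text
t: 7.15
ee_pos: [541.5, 78.1, 186.4]
tool_rot: [0.013, 0.999, -0.035, -0.01]
contact_force: [-1.3, 1.0, 1.9]
gripper_width: -0.3
```

```bash
python3 -m pendant '[{"dx":2,"dy":-10,"dz":-18,"twist":0,"grip":1},{"dx":2,"dy":-8,"dz":-22,"twist":0,"grip":1}]'
```

```text
t: 7.32
ee_pos: [545.9, 59.2, 144.0]
tool_rot: [0.013, 0.999, -0.036, -0.009]
contact_force: [-0.1, 0.0, 2.6]
gripper_width: -0.1
```

```bash
python3 -m pendant '[{"dx":2,"dy":-16,"dz":6,"twist":0,"grip":1},{"dx":0,"dy":-16,"dz":-10,"twist":0,"grip":1}]'
```

```text
t: 7.48
ee_pos: [544.9, 31.3, 133.1]
tool_rot: [0.011, 0.999, -0.033, -0.014]
contact_force: [2.3, 1.4, 0.6]
gripper_width: 0.2
```

```bash
python3 -m pendant '[{"dx":-5,"dy":-4,"dz":-25,"twist":0,"grip":1},{"dx":0,"dy":-2,"dz":-22,"twist":0,"grip":1}]'
```

```text
t: 7.65
ee_pos: [540.6, 23.9, 83.4]
tool_rot: [0.011, 0.999, -0.034, -0.014]
contact_force: [-1.3, -1.2, 1.7]
gripper_width: -0.2
```

```bash
python3 -m pendant '[{"dx":0,"dy":0,"dz":-10,"twist":0,"grip":1},{"dx":0,"dy":0,"dz":-5,"twist":0,"grip":1},{"dx":0,"dy":0,"dz":-3,"twist":0,"grip":1}]'
```

```text
t: 7.9
ee_pos: [538.5, 23.7, 67.7]
tool_rot: [0.014, 0.999, -0.034, -0.019]
contact_force: [-10.4, -3.8, 37.0]
gripper_width: 0.1
```

```bash
python3 -m pendant '[{"dx":0,"dy":0,"dz":0,"twist":0,"grip":1},{"dx":0,"dy":0,"dz":15,"twist":0,"grip":1},{"dx":0,"dy":-10,"dz":38,"twist":0,"grip":0.4},{"dx":12,"dy":-35,"dz":15,"twist":0,"grip":0.4},{"dx":16,"dy":-38,"dz":5,"twist":0,"grip":0.4}]';python3 -m pendant '[{"dx":16,"dy":-38,"dz":0,"twist":0,"grip":0.4},{"dx":16,"dy":-38,"dz":0,"twist":0,"grip":0.4},{"dx":16,"dy":-38,"dz":0,"twist":0,"grip":0.4}]'
```

```text
t: 8.32
ee_pos: [561.9, -43.7, 140.9]
tool_rot: [0.01, 0.999, -0.022, -0.025]
contact_force: [1.3, -1.1, -0.6]
gripper_width: 36.0
t: 8.57
ee_pos: [613.3, -154.7, 141.9]
tool_rot: [0.008, 1.0, -0.016, -0.023]
contact_force: [0.5, 0.6, 0.8]
gripper_width: 51.3
```

```bash
python3 -m pendant '[{"dx":14,"dy":-38,"dz":0,"twist":0,"grip":0.4},{"dx":14,"dy":-36,"dz":0,"twist":0,"grip":0.4},{"dx":0,"dy":-5,"dz":0,"twist":0,"grip":0.4}]';python3 - <<'E'
from h import *
import pickle
for n in('wrist','top'):
    c=cam(n); pickle.dump(c,open(n+'4.pkl','wb'))
    if n=='top': t=c['image'][60:300,30:330]
    else: w=c['image']
    print(c['s']['ee_pos'],c['s']['tool_rot'])
cv2.imwrite('pics/w4.png',np.hstack([cv2.resize(w,(400,300)),cv2.resize(t,(375,300))]))
E
```

```text
t: 8.82
ee_pos: [643.8, -242.4, 138.0]
tool_rot: [0.009, 0.999, -0.018, -0.024]
contact_force: [-0.2, -2.4, -0.8]
gripper_width: 51.1
[ 643.81817839 -242.38217003  138.02540679] [ 0.00944254  0.99949954 -0.01842493 -0.02391731]
[ 642.74438363 -239.97209632  137.47223576] [ 0.00825983  0.99949212 -0.01798456 -0.02497658]
```

View pics/w4.png

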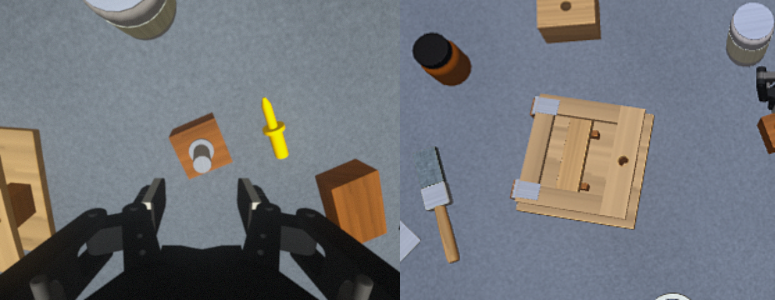

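Run:
```python
from h import *
import pickle
c=pickle.load(open('wrist4.pkl','rb')); s=1.28
print(pt(c,202.5*s,164*s,90),pt(c,201*s,150*s,50))
t=pickle.load(open('top4.pkl','rb'));k=.8
print('fhole top',pt(t,30+(623-400)*k,60+160.5*k,68))
```

```text
[ 643.73269197 -243.46548159   90.        ] [ 644.5605176  -242.85398115   50.        ]
fhole top [572.85912373  13.02093002  68.        ]
```

```bash
python3 -m pendant '[{"dx":1,"dy":0,"dz":-25,"twist":0,"grip":0.4},{"dx":0,"dy":2,"dz":-10,"twist":0,"grip":0.4}]'
```

```text
t: 9.08
ee_pos: [645.3, -229.4, 102.9]
tool_rot: [0.005, 1.0, -0.015, -0.024]
contact_force: [-1.3, -0.3, -1.8]
gripper_width: 51.1
```

```bash
python3 -m pendant '[{"dx":0,"dy":-14,"dz":0,"twist":0,"grip":0.4},{"dx":-1,"dy":-1,"dz":-8,"twist":0,"grip":0.4}]'
```

```text
t: 9.25
ee_pos: [644.6, -238.1, 93.3]
tool_rot: [0.003, 1.0, -0.011, -0.025]
contact_force: [1.0, -3.0, 0.9]
gripper_width: 51.3
```

```bash
python3 -m pendant '[{"dx":0,"dy":-6,"dz":-20,"twist":0,"grip":0.4},{"dx":0,"dy":-2,"dz":-14,"twist":0,"grip":0.4}]'; python3 -m pendant '[{"dx":0,"dy":0,"dz":-2,"twist":0,"grip":0.4}]'
```

```text
t: 9.42
ee_pos: [646.2, -243.8, 60.6]
tool_rot: [0.003, 1.0, -0.009, -0.023]
contact_force: [-1.2, -0.8, -0.8]
gripper_width: 51.4
t: 9.5
ee_pos: [644.7, -242.8, 56.2]
tool_rot: [0.002, 1.0, -0.009, -0.025]
contact_force: [-0.5, 0.4, -0.7]
gripper_width: 51.2
```

```bash
python3 -m pendant '[{"dx":0,"dy":0,"dz":1,"twist":0,"grip":0.9},{"dx":0,"dy":0,"dz":0,"twist":0,"grip":0.95},{"dx":0,"dy":0,"dz":0,"twist":0,"grip":0.95},{"dx":0,"dy":0,"dz":0,"twist":0,"grip":0.95}]' 60
```

```text
t: 9.83
ee_pos: [644.9, -241.8, 58.2]
tool_rot: [0.002, 1.0, -0.008, -0.025]
contact_force: [0.2, -0.6, -1.4]
gripper_width: 16.5
```

```bash
python3 -m pendant '[{"dx":0,"dy":0,"dz":25,"twist":0,"grip":0.95},{"dx":0,"dy":0,"dz":30,"twist":0,"grip":0.95},{"dx":-3,"dy":5,"dz":30,"twist":0,"grip":0.95},{"dx":-9,"dy":36,"dz":5,"twist":0,"grip":0.95},{"dx":-11,"dy":38,"dz":0,"twist":0,"grip":0.95}]';python3 -m pendant '[{"dx":-11,"dy":38,"dz":0,"twist":0,"grip":0.95},{"dx":-11,"dy":38,"dz":0,"twist":0,"grip":0.95},{"dx":-11,"dy":38,"dz":0,"twist":0,"grip":0.95}]'
```

```text
t: 10.25
ee_pos: [622.6, -174.5, 152.8]
tool_rot: [0.007, 1.0, -0.016, -0.021]
contact_force: [0.3, 1.5, -1.3]
gripper_width: 16.3
t: 10.5
ee_pos: [590.2, -58.7, 157.7]
tool_rot: [0.008, 1.0, -0.019, -0.016]
contact_force: [0.2, 0.0, -0.2]
gripper_width: 16.5
```

```bash
python3 -m pendant '[{"dx":-9,"dy":36,"dz":-4,"twist":0,"grip":0.95},{"dx":-5,"dy":28,"dz":-5,"twist":0,"grip":0.95},{"dx":0,"dy":5,"dz":-2,"twist":0,"grip":0.95}]';python3 - <<'E'
from h import *
import pickle
for n in('wrist','top'):
    c=cam(n); pickle.dump(c,open(n+'5.pkl','wb'))
    if n=='top': t=c['image'][90:250,100:300]
    else: w=c['image'][60:360,60:460]
    print(c['s']['ee_pos'],c['s']['tool_rot'])
cv2.imwrite('pics/w5.png',np.hstack([w,cv2.resize(t,(375,300))]))
E
```

```text
t: 10.75
ee_pos: [573.8, 24.5, 150.5]
tool_rot: [0.005, 1.0, -0.013, -0.014]
contact_force: [0.5, 1.1, -0.6]
gripper_width: 16.1
[573.75200204  24.50843625 150.53412719] [ 0.00516525  0.99980491 -0.01334283 -0.01361695]
[574.24066614  23.76380909 150.49575326] [ 0.00545832  0.99980661 -0.01325337 -0.01346491]
```

View pics/w5.png

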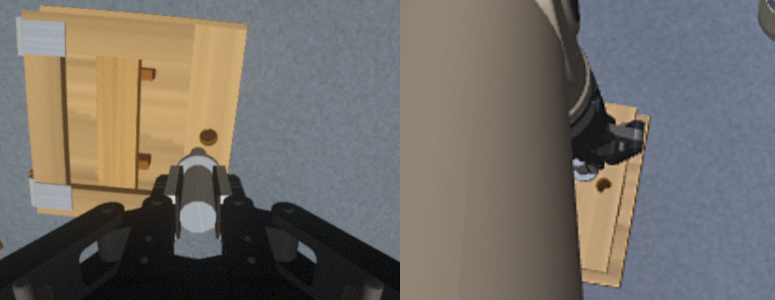

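Run:
```python
from h import *
import pickle
c=pickle.load(open('wrist5.pkl','rb'))
zc=150.5-13.2
print('hole',pt(c,268,196.5,68),'collar',pt(c,257.5,227,zc),'tip',pt(c,259,210,zc-36),'top',pt(c,258,276,zc+45))
```

```text
hole [573.70513032  15.74269888  68.        ] collar [576.68858886  25.41123852 137.3       ] tip [574.17666737  23.97299058 101.3       ] top [572.19067697  25.78844791 182.3       ]
```

```bash
python3 -m pendant '[{"dx":0,"dy":-6,"dz":-8,"twist":0,"grip":0.95},{"dx":0,"dy":-2,"dz":-8,"twist":0,"grip":0.95}]'; python3 -m pendant '[{"dx":0,"dy":0,"dz":0,"twist":0,"grip":0.95}]'
```

```text
t: 11.02
ee_pos: [577.4, 9.1, 136.1]
tool_rot: [0.008, 1.0, -0.016, -0.011]
contact_force: [-0.1, -0.6, -1.6]
gripper_width: 16.6
t: 11.1
ee_pos: [576.6, 6.0, 134.3]
tool_rot: [0.008, 1.0, -0.018, -0.012]
contact_force: [-0.0, 0.4, -1.5]
gripper_width: 16.4
```

```bash
python3 -m pendant '[{"dx":-3,"dy":11,"dz":-2,"twist":0,"grip":0.95}]'; python3 -m pendant '[{"dx":0,"dy":0,"dz":-4,"twist":0,"grip":0.95}]'
```

```text
t: 11.18
ee_pos: [574.5, 11.9, 131.9]
tool_rot: [0.01, 1.0, -0.022, -0.012]
contact_force: [0.4, -1.6, -0.7]
gripper_width: 16.4
t: 11.27
ee_pos: [574.1, 13.5, 127.6]
tool_rot: [0.009, 1.0, -0.022, -0.012]
contact_force: [-0.1, 1.4, -1.1]
gripper_width: 16.5
```

```bash
python3 -m pendant '[{"dx":-1,"dy":4,"dz":-3,"twist":0,"grip":0.95}]'; python3 -m pendant '[{"dx":0,"dy":0,"dz":-3,"twist":0,"grip":0.95}]'
```

```text
t: 11.35
ee_pos: [573.1, 15.5, 123.9]
tool_rot: [0.009, 1.0, -0.023, -0.012]
contact_force: [0.1, 0.0, -0.7]
gripper_width: 16.3
t: 11.43
ee_pos: [572.9, 16.7, 120.5]
tool_rot: [0.009, 1.0, -0.023, -0.012]
contact_force: [0.3, -0.0, -0.6]
gripper_width: 16.4
```

```bash
python3 -m pendant '[{"dx":0,"dy":0,"dz":-4,"twist":0,"grip":0.95}]'; python3 -m pendant '[{"dx":0,"dy":0,"dz":-4,"twist":0,"grip":0.95}]'
```

```text
t: 11.52
ee_pos: [573.0, 16.6, 116.2]
tool_rot: [0.009, 1.0, -0.023, -0.012]
contact_force: [-0.3, -1.6, -1.1]
gripper_width: 16.2
t: 11.6
ee_pos: [573.0, 16.8, 111.8]
tool_rot: [0.009, 1.0, -0.022, -0.012]
contact_force: [-0.2, -0.1, -0.5]
gripper_width: 16.4
```

```bash
python3 -m pendant '[{"dx":0,"dy":0,"dz":-5,"twist":0,"grip":0.95}]'; python3 -m pendant '[{"dx":0,"dy":0,"dz":-5,"twist":0,"grip":0.95}]'; python3 -m pendant '[{"dx":0,"dy":0,"dz":-5,"twist":0,"grip":0.95}]'
```

```text
t: 11.68
ee_pos: [573.2, 16.8, 106.5]
tool_rot: [0.009, 1.0, -0.022, -0.012]
contact_force: [-0.1, -0.2, -0.3]
gripper_width: 16.3
t: 11.77
ee_pos: [573.2, 16.8, 101.0]
tool_rot: [0.009, 1.0, -0.022, -0.012]
contact_force: [0.4, 0.2, -1.5]
gripper_width: 16.4
t: 11.85
ee_pos: [573.2, 16.8, 95.4]
tool_rot: [0.009, 1.0, -0.022, -0.012]
contact_force: [-0.2, -0.4, -0.6]
gripper_width: 16.4
```

```bash
python3 -m pendant '[{"dx":0,"dy":0,"dz":-5,"twist":0,"grip":0.95}]'; python3 -m pendant '[{"dx":0,"dy":0,"dz":-4,"twist":0,"grip":0.95}]'; python3 -m pendant '[{"dx":0,"dy":0,"dz":-3,"twist":0,"grip":0.95}]'
```

```text
t: 11.93
ee_pos: [573.2, 16.8, 89.8]
tool_rot: [0.009, 1.0, -0.022, -0.012]
contact_force: [-0.1, 0.0, -0.3]
gripper_width: 16.3
t: 12.02
ee_pos: [573.0, 16.8, 85.1]
tool_rot: [0.009, 1.0, -0.022, -0.012]
contact_force: [-0.2, 0.7, -0.7]
gripper_width: 16.4
t: 12.1
ee_pos: [572.8, 16.7, 81.3]
tool_rot: [0.009, 1.0, -0.022, -0.012]
contact_force: [0.1, -0.3, -1.6]
gripper_width: 16.3
```

```bash
python3 -m pendant '[{"dx":0,"dy":0,"dz":-3,"twist":0,"grip":0.95}]'; python3 -m pendant '[{"dx":0,"dy":0,"dz":-2,"twist":0,"grip":0.95}]'
```

```text
t: 12.18
ee_pos: [573.2, 16.6, 80.0]
tool_rot: [0.009, 1.0, -0.023, -0.012]
contact_force: [-7.9, -1.4, 31.7]
gripper_width: 16.3
t: 12.27
ee_pos: [573.2, 16.6, 80.3]
tool_rot: [0.01, 1.0, -0.023, -0.013]
contact_force: [-7.3, -0.7, 16.3]
gripper_width: 16.1
```

Run:
```python
from h import *
for n in('scene','top','top','wrist','wrist'):
    c=cam(n); s=robot.read_state(); print(s['t'],s['contact_force'].round(1),s['ee_pos'].round(1),s['gripper_width'])
    if n=='scene': sc=c['image'][130:340,200:480]
    if n=='wrist': w=c['image'][60:360,60:460]
cv2.imwrite('pics/w6.png',np.hstack([w,cv2.resize(sc,(400,300))]))
```

```text
12.3167 [-5.  -0.8 14.3] [573.2  16.7  80.3] 16.112919406112518
12.3667 [-5.8 -0.4 14.2] [573.2  16.7  80.3] 16.445946376581215
12.4167 [-7.1  0.1 15.4] [573.2  16.7  80.3] 16.62556602239899
12.4667 [-4.6 -0.2 15.2] [573.2  16.7  80.3] 16.495708773899388
12.5167 [-4.9 -1.2 14.5] [573.2  16.7  80.3] 16.333849781960094
```

View pics/w6.png

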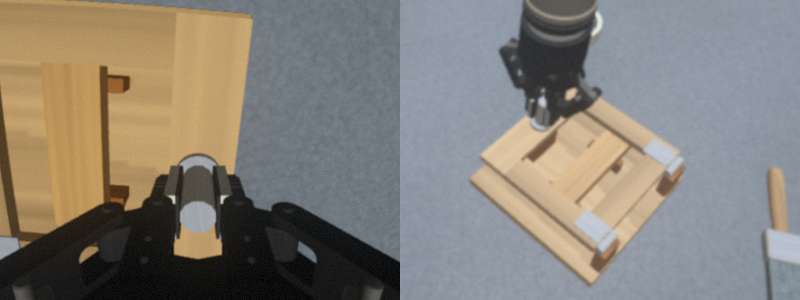

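The frame is shut and the slat lies across both ribs. The collar is flush on the frame at about (197,160), and the press holds steady at about 15 N. I'm handing it in.

```bash
python3 -c "
from workcell import robot
print(robot.job_done()); s=robot.read_state(); print(s['t'],s['contact_force'],s['ee_pos'])"
```

```text
the job is handed in; nothing more can be done
None
the job is handed in; nothing more can be done
```

The job is done and handed in at about 12.5 s on the robot's clock. The slat was laid across both ribs and let go, and the masking frame was swung fully shut. The steel pin went through the frame's hole into the block without resistance, and the hand was left on it, pressing down.

- **Slat:** measured after release, it sat about 2 mm off centre across the ribs and about 1 mm along them. It still lay across both ribs in the last pictures.
- **Frame:** the top picture after closing shows it shut. I did not measure its angle.
- **Pin:** the collar met the frame with the fingers at 80.3 mm, within 1 mm of the 81.2 mm expected for fully home. The downward press held steady at 14–15 N over the last five readings.
- **Grip:** the fingers were still closed on the handle, reading about 16.4 mm on the 18 mm handle.

**Checks that disagreed:**
- **Cameras:** the top and wrist views differed by about 3–5 mm in y, and up to 8 mm for the slat while it was held. I aimed the pin by the wrist view.
- **Tool drift:** the tool slowly tilted, by up to about 0.06 rad, as the moves added up. From the change in tool tilt since the grasp I estimate the pin leans about 0.03 rad, within the 0.1 limit.
- **Contact forces:** setting the fingertips down peaked at 25 N on the slat and 37 N on the frame. Seating the pin reached 32 N.

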